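# Gauge the boss of a lamp-bracket arm with the bench micrometer

### The job

Take the brass lamp-bracket arm (the one with the round boss at one end) from the bench, lay it flat on the granite stand and push its boss gently home in the V-block under the micrometer spindle. Then wind the spindle down onto the boss by turning the ratchet cap at the very top, never the thimble, clockwise seen from above until its clutch has clicked two or three times, and stop there. Leave the arm nipped there for the reading, hands off, and do not disturb the other things on the bench.

Things in the scene. Friction and masses are not known exactly. Their poses are not given: they have to be found in the camera images.
- stand: Granite comparator stand, fixed to the bench: dark slab 260 x 210 mm (its x, y), top face 40 mm above the bench. Origin: on the bench under the vertical spindle axis; the slab reaches 130 mm from it to +x and -x, 75 mm to +y, 135 mm to -y. The column stands on the -y side; -x is the open loading side, +x points into the V-block.
- column_top (a point): Top of the stand's upright steel column (25 mm dia), 180 mm above the bench and 97 mm from the spindle axis (stand's -y). An iron collar (48 mm dia, 87-123 mm high) carries an iron arm (24 mm wide, 92-118 mm high) to the axis, ending in a 35 mm dia clamp (90-120 mm high) that holds the micrometer head upright.
- vee_seat (a point): Point on the granite's top face on the spindle axis: here the centre of the boss's underside stands when it is home in the V-block.
- vee: Steel V-block screwed to the granite, 10 mm high, opening towards the stand's -x, mouth about 45 mm; its walls stand 35 degrees either side of x, tangent to a 30 mm dia boss centred on the spindle axis. It catches a boss up to about 6 mm off line and centres it. Origin at vee_seat. Pressing the arm into it harder than 25 N bruises it.
- spindle: Steel micrometer spindle, 10 mm dia tip, slides down without rotating. Origin: centre of its flat lower face, which starts 54 to 59.5 mm above the bench, 2 to 7.5 mm above a boss standing in the V. Moves 10 mm per thimble turn (1.59 mm/rad), down when turned clockwise seen from above. Self-locking: stays when let go. More than 30 N on the work spoils it.
- thimble_mid (a point): Middle of the thimble on the axis, 160 mm above the bench: aluminium drum 27 mm dia, 138 to 182 mm high, scale marks near its lower edge, one dark line down its side and on its top rim, in line with the line on the cap before any slip. Turning it by hand bypasses the clutch and overloads the spindle. It turns with the cap until the spindle bears on the work, then stands still while the cap clicks on.
- ratchet_grip (a point): Point to grip on the ratchet cap's axis, 206 mm above the bench. Cap: knurled steel cylinder 20 mm dia, 185 to 215 mm high, topmost part of the head, dark radial line on top. It does not move up or down. Free turning takes 0.03 N m; the clutch slips at 0.055 N m, pressing the spindle with 10 to 20 N. The cap turns 1.3 to 4.8 rad before the spindle touches: re-grip.
- ratchet (a joint): Slip of the clutch: angle (rad) by which the ratchet cap has turned past the thimble, clockwise seen from above positive, 0 at the start. It stays near 0 while cap and thimble turn together and grows once the clutch slips; one click each 0.35 rad (20 degrees), each a rise and sudden drop of the torque.
- bracket: Brass lamp-bracket arm, loose on the bench, about 240 g: flat bar 20 mm wide and 8 mm thick along its x, from the square tail end at x = -65 mm to the round solid boss (30 mm dia, 12 mm high) centred at x = +52 mm. Undersides of bar and boss are flush. Origin: on the underside, 52 mm from the boss centre; z up.
- boss (a point): Centre of the top face of the bracket arm's boss (12 mm above its underside).
- strip: Bystander: plain brass strip 130 x 20 x 8 mm, same bar but no boss; origin at the centre of its underside. It may lie in either of the two places beside each other.
- driver: Bystander: screwdriver with a wooden handle, 190 mm, lying on the bench.
- gallery: Bystander: turned copper lamp gallery, 68 mm dia, 40 mm high, standing on the bench; origin at the centre of its underside.
- jar: Bystander: lidded glass jar, 68 mm dia, 85 mm high, standing on the bench; origin at the centre of its underside.
Mind the look-alikes: they are no part of the job. Leave any grey or pink look-alike of the bracket alone.

How it is judged:
By the outcome, as a careful person would: the job done as asked, in the order asked, and still so for the second after the job is handed in, with the robot touching nothing.
It also fails if it takes over 72 s, if anything falls off the work surface, if the arm or the gripper's body presses on something with over 40 N, if the wrist force passes 120 N, or if a joint passes its speed limit or range.

### The arm

A 6-joint arm with a two-finger parallel gripper is mounted at the origin on the work surface. World frame = base frame: x ahead of the robot, y to its left, z up, the work surface at z = 0. Lengths are in mm, angles in rad, forces in N, time in s.
With the tool pointing down it reaches from about 350 to 975 mm from the base axis. Payload 7.1 kg.
Tool frame: the origin (TCP) lies at the centre of the arm's flange, where the gripper is bolted on; the fingertips stand 182 mm ahead of it and the grasp point (between the pads) lies 163 mm ahead of it; z points along the fingers, y is the line along which they close (so a half turn about z gives the same grasp; the last joint's range is limited). The gripper opens to 88 mm and grips with 3 to 60 N. Pads are 20 mm wide; open, the fingers measure 115 mm over their backs; the gripper's body (75 mm by 178 mm) begins 61 mm behind the grasp point.
Start: joints at [1.261, 0.423, 1.63, -0, 1.089, -0.019], TCP at [179.168, 598.753, 404.675] pointing down, gripper open.
Joint ranges: [-3, 3], [-0.9, 2.11], [0.09, 2.58], [-1.31, 4.45], [0.11, 2.69], [-2.54, 2.54]. Speed limits (rad/s): [2.39, 2.39, 3.01, 3.14, 3.14, 3.14].

### API

Orientations are given as a rotation vector (axis times angle).
In Python, from workcell import readout, get_image, ctrl gives the robot as it stands.
- The arm moves only by the tool step_arm, never from a script. Its argument "targets" is a list that holds one entry, the list of rows, each a list of 7 numbers: the shift along the world's x, y, z as a fraction of full scale, then the turn, a rotation vector about the world's x, y, z as a fraction of full scale, then the opening, from 0 (shut) to 1 (fully open). In form: [[[dx, dy, dz, wx, wy, wz, claw], ...]]. A call has exactly 5 rows; each row shifts and turns the commanded pose from where the row before left it; what a row does not reach is not made up. Full scale, the value 1, is 0.05 m for a shift and 4 degrees for a turn. A row lasts 1/8 s, in which the tool goes at most 62.5 mm and 10.7 degrees, less where a joint would pass 70% of its speed; a pose out of reach is approached as far as the arm can. A call with a number of a shift or a turn outside -1 to 1 is refused whole. A call with a gripper value outside its range is refused whole. The fingers move at their own pace and stop on an object; the grip force is fixed at half the most. Time passes only in rows, so rows that do not move let the fingers close, or fill a call up. It gives the time, the measured TCP pose, the force, the opening and the grip force at its end, in the units of the state.
- readout.get_obs(): the state, without advancing time (a new reading comes with each control period).
- get_image(name): name is "scene" or "top" or "wrist"; returns a dict with "pixels" (480x640x3 uint8, red, green, blue), "intrinsics" (3x3 intrinsics, pixels), "extrinsics" (4x4, takes a point from world to camera coordinates). Camera axes: x right, y down, z forward; pixel columns grow to the right and rows downward; lengths in mm; the calibration is good to about 2 mm. A picture is of the moment at which its call begins. There is no depth.
- ctrl.close_job(): hands the job in; it is judged then, once.
The state is a dict: "t": time; "qpos": joint angles; "qvel": joint speeds; "joint_torque": joint torques, N m; "ee_pos": TCP position; "orientation": TCP orientation; "ft_force": force on the tool from outside, world axes, zero at the start; "moment": the same for the moment, N m; "width": finger opening in mm; "grasp_force": force on a finger pad.
Only numpy, scipy, OpenCV 4.12 (cv2) and the standard library are available. Lean on these libraries where they do the work, as an engineer would, in place of code of your own. Each camera call takes 0.05 s, during which the arm holds its last target. There are 200 camera calls.

## Working session

There is one attempt and no reset: what is moved stays moved. The work goes in short steps, Python scripts to look and compute and a tool call to move; the robot and the scene stay as the last step left them, time stands still between calls to the robot, and variables do not carry over. Pictures are saved under pics/ and viewed, at most 10 in all, crops included, and the job is handed in when it is done.

Besides the shell and the picture viewer there is one more tool, called after "Emit:" by a JSON object that holds its "name" and its "arguments", one argument or row to a line. step_arm: Moves the arm, as the interface text tells. Shift numbers are shares of 0.05 m and turn numbers shares of 4 degrees, none past 1 either way. Its arguments: {"type":"object","properties":{"targets":{"type":"array"}},"required":["targets"]}

```bash
ls; mkdir -p pics; cat > h.py <<'E'
import numpy as np, cv2
from workcell import readout, get_image, ctrl
def save(n,f):
    im=get_image(n); cv2.imwrite('pics/'+f,im['pixels'][:,:,::-1]); np.savez('pics/'+f+'.npz',K=im['intrinsics'],E=im['extrinsics']); return im
def cal(f):
    d=np.load('pics/'+f+'.npz'); return d['K'],d['E']
def back(f,u,v,z):
    K,E=cal(f); R,t=E[:3,:3],E[:3,3]; c=-R.T@t; d=R.T@np.linalg.inv(K)@np.array([u,v,1.]); return c+d*(z-c[2])/d[2]
def proj(f,p):
    K,E=cal(f); q=K@(E[:3,:3]@np.array(p,float)+E[:3,3]); return q[:2]/q[2]
E
python3 - <<'E'
from h import *
for n in('scene','top'):
    save(n,n+'0.png'); K,E=cal(n+'0.png'); print(n,-E[:3,:3].T@E[:3,3],E[2,:3],K[0,0])
o=readout.get_obs();print(o)
E
```

```text
pics
scene [1247.82779407 -436.61422862  721.38481487] [-0.67950958  0.46096254 -0.57077164] 464.90747221139134
top [ 405.5778031    20.11103513 1366.57832983] [ 0.13306314 -0.0109847  -0.99104669] 546.7594246253458
{'t': 0.1, 'qpos': array([ 1.26099473e+00,  4.23768859e-01,  1.63062479e+00, -1.91645409e-05,
        1.08861454e+00, -1.90469979e-02]), 'qvel': array([-0.00069919, -0.00019703, -0.00313668,  0.00075395, -0.00092883,
        0.00328666]), 'joint_torque': array([-6.48153691e-04, -5.45619249e+01, -2.74324268e+01,  6.45733858e-02,
        1.88898045e-02, -4.77658216e-05]), 'ee_pos': array([179.0981055 , 598.51739433, 403.97207858]), 'orientation': array([-4.55064120e-01, -3.10824157e+00,  2.19773929e-03]), 'ft_force': array([ 0.33042866, -0.91662006,  0.16307715]), 'moment': array([ 0.03751778,  0.02163505, -0.02137597]), 'grasp_force': 0.0, 'width': 87.82154847404409}
```

View pics/top0.png

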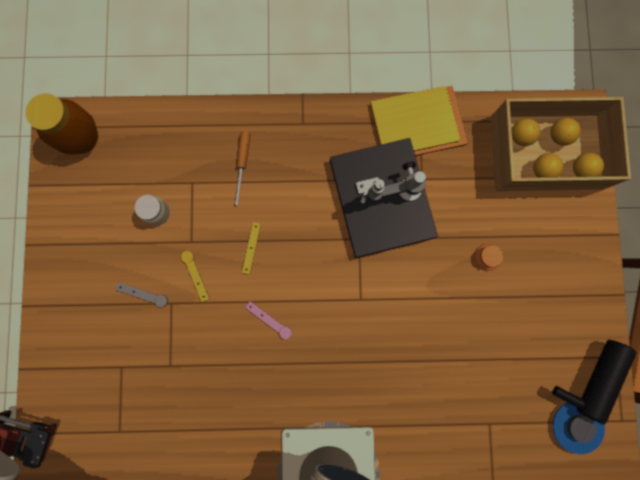

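View pics/scene0.png

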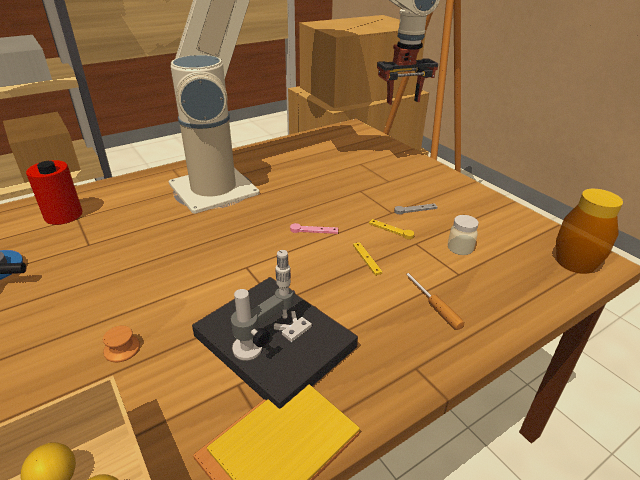

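The top view (image up is +x, left is +y) shows:
- The yellow bracket has its boss at about (187,257) and its tail at (205,299).
- The plain strip is at (251,248).
- The grey and pink look-alikes are at (142,295) and (268,320).
- The stand slab has corners at about (331,155), (409,139), (437,236) and (356,257). Its column is on the right, so stand -x faces the robot.

The scene view agrees with this.

```bash
cat > m.py <<'E'
from h import *
from scipy.optimize import minimize
def rot(a): return np.array([[np.cos(a),-np.sin(a)],[np.sin(a),np.cos(a)]])
def P(f,pts):
    K,E=cal(f); q=(np.c_[pts]@E[:3,:3].T+E[:3,3])@K.T; return q[:,:2]/q[:,2:]
S=4
def sil(f,parts,p,shape=(480,640)):
    m=np.zeros((shape[0]*S,shape[1]*S),np.uint8)
    for c in parts:
        w=np.c_[c[:,:2]@rot(p[2]).T+p[:2],c[:,2]]
        h=cv2.convexHull(((P(f,w)+.5)*S).astype(np.float32)); cv2.fillPoly(m,[np.round(h*16).astype(np.int32)],1,shift=4)
    return cv2.resize(m.astype(np.float32),(shape[1],shape[0]),interpolation=cv2.INTER_AREA)
def fit(obs,parts,p0):
    # obs list of (f,mask)
    s=np.array([10,10,.1])
    c=lambda q:sum(np.abs(sil(f,parts,q*s)-m).sum() for f,m in obs)
    r=minimize(c,np.array(p0)/s,method='Nelder-Mead',options=dict(initial_simplex=np.array(p0)/s+np.r_[np.zeros((1,3)),np.eye(3)*.8],xatol=.005,fatol=.05,maxiter=250)); return r.x*s,r.fun,sum(m.sum() for f,m in obs)
def box(x0,x1,y0,y1,z0,z1): return np.array([[x,y,z] for x in(x0,x1) for y in(y0,y1) for z in(z0,z1)],float)
def cyl(x,r,z0,z1,y=0): a=np.linspace(0,2*np.pi,32,endpoint=False); return np.r_[np.c_[x+r*np.cos(a),y+r*np.sin(a),a*0+z0],np.c_[x+r*np.cos(a),y+r*np.sin(a),a*0+z1]]
SLAB=[box(-130,130,-135,75,0,40)]
BR=[box(-65,45,-10,10,0,8),cyl(52,15,0,12)]
E
python3 - <<'E'
from m import *
def ymask(f,uv):
    im=cv2.imread('pics/'+f); h=cv2.cvtColor(im,cv2.COLOR_BGR2HSV)
    print(f,[h[v,u] for u,v in uv])
    m=cv2.inRange(h,(20,110,90),(36,255,255)); n,l,st,c=cv2.connectedComponentsWithStats(m)
    for i in range(1,n):
        if 60<st[i,4]<3000: print(' comp',i,st[i],c[i].round(1))
    return im,m,l
im,m,l=ymask('top0.png',[(187,257),(197,280),(230,280)])
b0=back('top0.png',187,257,10);t0=back('top0.png',205,299,6);print(b0,t0)
im2,m2,l2=ymask('scene0.png',[(408,234),(385,226),(330,260)])
def dark(im,roi):
    h=im.max(2); d=((h<62)*255).astype(np.uint8); x0,y0,x1,y1=roi; z=np.zeros_like(d); z[y0:y1,x0:x1]=d[y0:y1,x0:x1]
    z=cv2.morphologyEx(z,cv2.MORPH_OPEN,np.ones((5,5)))
    n,l,st,c=cv2.connectedComponentsWithStats(z); i=1+st[1:,4].argmax(); pts=np.argwhere(l==i)[:,::-1].astype(np.int32)
    o=np.zeros(d.shape,np.float32); cv2.fillConvexPoly(o,cv2.convexHull(pts),1); return o
d1=dark(im,(315,125,450,270)); d2=dark(im2,(180,265,370,415))
c0=back('top0.png',384,198,40);print(c0)
for o in([('top0.png',d1)],[('scene0.png',d2)],[('top0.png',d1),('scene0.png',d2)]): 
    p,f,t=fit(o,SLAB,[c0[0],c0[1]+30,.23]); print('stand',p,f,t)
for f,mm in(('top0.png',m),('scene0.png',m2)):
    pass
a=cv2.resize(im[125:345,110:450],None,fx=2.3,fy=2.3,interpolation=cv2.INTER_CUBIC)
cs,_=cv2.findContours((cv2.resize(d1[125:345,110:450],None,fx=2.3,fy=2.3)>.5).astype(np.uint8),0,1); cv2.drawContours(a,cs,-1,(0,0,255),1)
cv2.imwrite('pics/c1.png',a)
E
```

```text
top0.png [array([ 22, 188, 163], dtype=uint8), array([ 23, 183, 162], dtype=uint8), array([ 15, 171, 151], dtype=uint8)]
 comp 2 [  26   94   39   36 1095] [ 44.3 111.3]
 comp 3 [572  97  43   4 102] [591.2  98.7]
 comp 9 [518 119  24  23 330] [528.9 129.1]
 comp 10 [559 118  21  28 354] [569.8 129.5]
 comp 17 [625 144   6  33  87] [627.2 160. ]
 comp 18 [509 146  30  33 259] [518.  160.5]
 comp 19 [542 155  35  21 373] [553.8 163.3]
 comp 20 [575 154  48  27 495] [594.2 168.3]
 comp 31 [242 222  18  52 442] [250.7 247.6]
 comp 32 [181 251  28  51 490] [194.5 274.9]
[524.12768398 341.71125867  10.        ] [419.94425694 296.88390669   6.        ]
scene0.png [array([ 23, 217, 230], dtype=uint8), array([ 23, 211, 233], dtype=uint8), array([ 16, 170, 190], dtype=uint8)]
 comp 35 [  0 182  31  13 136] [ 15.3 187.8]
 comp 36 [579 188  44  30 970] [600.6 202.8]
 comp 38 [369 219  45  20 300] [392.8 228.9]
 comp 39 [353 242  29  33 297] [367.2 258.3]
 comp 52 [  17  442   58   38 1594] [ 47.8 463. ]
 comp 58 [ 88 475  28   5 106] [102.3 477.4]
[ 659.10566828 -148.67924493   40.        ]
stand [ 6.56778248e+02 -1.12419670e+02  2.24967227e-01] 2481.3125 6562.0
stand [-2344.91079262  -724.50640542    -3.28670782] 803.0 803.0
stand [ 6.56097163e+02 -1.15598223e+02  2.29545253e-01] 14421.0625 7365.0
```

View pics/c1.png

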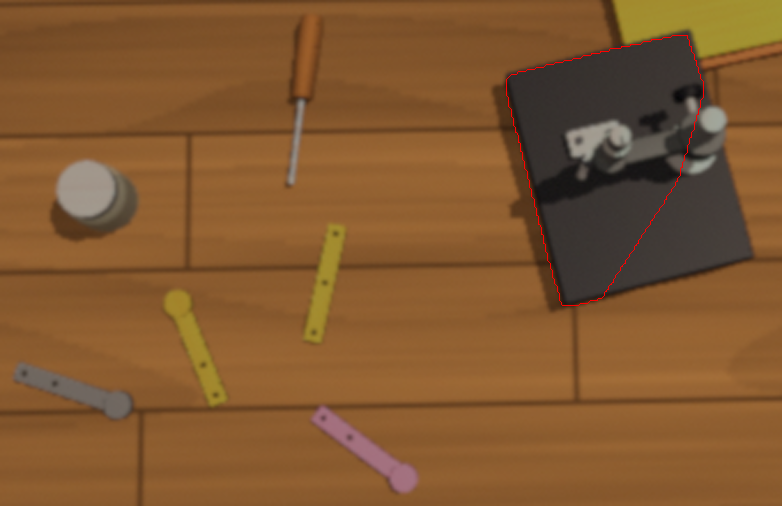

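The crop shows the bracket boss at (177,303) and tail at (218,400). The slab mask cuts off the slab's right corner because the threshold is too tight. I'll redo it using saturation.

```bash
python3 - <<'E'
from m import *
def slabmask(f,roi):
    im=cv2.imread('pics/'+f); h=cv2.cvtColor(im,cv2.COLOR_BGR2HSV); x0,y0,x1,y1=roi
    d=((h[...,2]<95)&(h[...,1]<85)).astype(np.uint8); z=np.zeros_like(d); z[y0:y1,x0:x1]=d[y0:y1,x0:x1]
    z=cv2.morphologyEx(z,cv2.MORPH_OPEN,np.ones((3,3)))
    n,l,st,c=cv2.connectedComponentsWithStats(z); i=1+st[1:,4].argmax(); o=np.zeros(d.shape,np.float32)
    pts=np.argwhere(l==i)[:,::-1].astype(np.int32); hull=cv2.convexHull(pts); cv2.fillConvexPoly(o,hull,1); print(st[i]); return im,o
A=slabmask('top0.png',(325,132,445,265)); B=slabmask('scene0.png',(185,285,365,410))
o=[('top0.png',A[1]),('scene0.png',B[1])]
for oo in([o[0]],[o[1]],o):
    p,f,t=fit(oo,SLAB,[657,-113,.23]); print('stand',p.round(3),f,t)
for f in('top0.png','scene0.png'): print(f,'cap top',proj(f,[*p[:2],215]).round(1),'col', proj(f,[*(p[:2]+rot(p[2])@[0,-97]),180]).round(1))
ob=[]
for f,uv in(('top0.png',(194,275)),('scene0.png',(392,229))):
    im=cv2.imread('pics/'+f); h=cv2.cvtColor(im,cv2.COLOR_BGR2HSV); m=cv2.inRange(h,(20,110,90),(36,255,255)); m=cv2.morphologyEx(m,cv2.MORPH_CLOSE,np.ones((3,3)))
    n,l=cv2.connectedComponents(m); k=l[uv[1]-2:uv[1]+3,uv[0]-2:uv[0]+3].max(); ob.append((f,(l==k).astype(np.float32)))
for oo in([ob[0]],[ob[1]],ob):
    q,f,t=fit(oo,BR,[478,322,.41]); print('br',q.round(3),f,t)
def cont(im,m,c): cs,_=cv2.findContours((m>.5).astype(np.uint8),0,1); cv2.drawContours(im,cs,-1,c,1)
a,b=A[0],B[0]; 
def draw(im,f,roi,s):
    x0,y0,x1,y1=roi; im=cv2.resize(im[y0:y1,x0:x1],None,fx=s,fy=s,interpolation=cv2.INTER_CUBIC)
    for mm in(sil(f,SLAB,p),sil(f,BR,q)): cont(im,cv2.resize(mm[y0:y1,x0:x1],None,fx=s,fy=s),(0,0,255))
    for w in([*p[:2],215],[*(p[:2]+rot(p[2])@[0,-97]),180]):
        u=(proj(f,w)+.5-[x0,y0])*s; cv2.drawMarker(im,tuple(int(v) for v in u),(0,255,0),0,9,1)
    return im
a=draw(a,'top0.png',(170,125,450,315),2.2); b=draw(b,'scene0.png',(180,210,430,410),2.2)
w=max(a.shape[1],b.shape[1]); pad=lambda i:cv2.copyMakeBorder(i,0,0,0,w-i.shape[1],0); im=np.vstack([pad(a),pad(b)]); im=cv2.resize(im,None,fx=590/im.shape[0],fy=590/im.shape[0]); cv2.imwrite('pics/c2.png',im)
E
```

```text
[ 331  139  106  118 7828]
[ 193  294  164  113 8836]
stand [ 6.57771e+02 -1.16813e+02  2.29000e-01] 327.25 8711.0
stand [ 6.51221e+02 -1.17013e+02  2.25000e-01] 1256.6875 11369.0
stand [ 6.55838e+02 -1.15958e+02  2.30000e-01] 1715.125 20080.0
top0.png cap top [378.7 184.3] col [419.1 177.3]
scene0.png cap top [283.  251.5] col [242.4 292. ]
br [4.77529e+02 3.23022e+02 3.97000e-01] 32.0 492.0
br [4.75225e+02 3.20717e+02 3.97000e-01] 36.625 304.0
br [4.76263e+02 3.22109e+02 4.00000e-01] 81.625 796.0
```

View pics/c2.png

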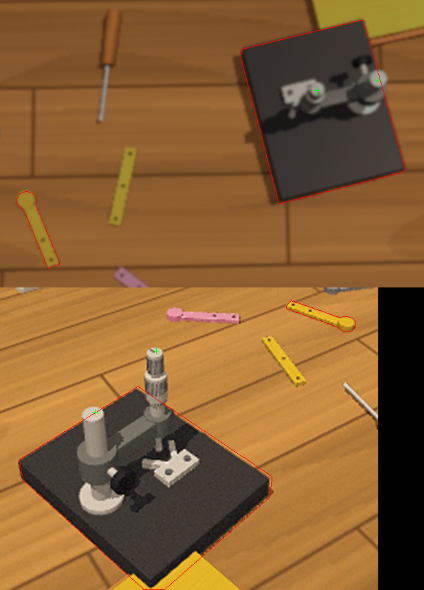

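The fits overlay cleanly, and the cap and column markers land on the cap and column in both views:
- **Stand:** about (657, -116, 0.229 rad).
- **Bracket:** about (476.5, 322, 0.40 rad).

Next I move above the bracket's bar and check with the wrist camera.

Emit:
{"name": "step_arm", "arguments": {
  "targets": [
    [[0.567,-0.565,-0.3,0,0,0.99,1],[0.567,-0.565,-0.3,0,0,0.99,1],[0.567,-0.565,-0.3,0,0,0.99,1],[0.567,-0.565,-0.3,0,0,0.99,1],[0.567,-0.565,-0.3,0,0,0.99,1]]
  ]
}}

```text
t: 0.72
ee_pos: [321.6, 456.5, 329.0]
orientation: [0.09, -3.14, 0.0]
ft_force: [0.3, 1.4, 0.3]
width: 87.7
grasp_force: 0.0
```

Emit:
{"name": "step_arm", "arguments": {
  "targets": [
    [[0.567,-0.565,-0.3,0,0,0.99,1],[0.567,-0.565,-0.3,0,0,0.99,1],[0.567,-0.565,-0.3,0,0,0.99,1],[0.567,-0.565,-0.3,0,0,0.99,1],[0.567,-0.565,-0.3,0,0,0.99,1]]
  ]
}}

```text
t: 1.35
ee_pos: [463.4, 315.2, 254.0]
orientation: [0.628, -3.078, 0.0]
ft_force: [-0.8, 0.7, 0.4]
width: 87.9
grasp_force: 0.0
```

```bash
cat >> h.py <<'E'
from scipy.spatial.transform import Rotation as Ro
def st():
    o=readout.get_obs(); M=Ro.from_rotvec(o['orientation']).as_matrix()
    print('t',round(o['t'],2),'p',o['ee_pos'].round(1),'yaw',np.degrees(np.arctan2(M[1,0],M[0,0])).round(2),'zax',M[:,2].round(4),'F',o['ft_force'].round(2),'M',o['moment'].round(3),'w',round(o['width'],1),'g',round(o['grasp_force'],1),'q6',round(o['qpos'][5],3)); return o
E
python3 - <<'E'
from m import *
st(); im=save('wrist','w1.png'); st()
f='w1.png'; h=cv2.cvtColor(cv2.imread('pics/'+f),cv2.COLOR_BGR2HSV); m=cv2.inRange(h,(20,110,60),(36,255,255))
n,l,s,c=cv2.connectedComponentsWithStats(m)
for i in range(1,n):
    if s[i,4]>300: print(s[i],c[i].round(1))
print(proj(f,[476.5,322,0]))
E
```

```text
t 1.35 p [463.4 315.2 254. ] yaw -156.93 zax [-4.e-04 -2.e-04 -1.e+00] F [-0.75  0.69  0.42] M [ 0.051 -0.051  0.019] w 87.9 g 0.0 q6 -1.397
t 1.4 p [465.5 312.5 252.4] yaw -156.85 zax [-7.0e-04 -1.9e-03 -1.0e+00] F [ 1.71 -2.08 -1.03] M [-0.009 -0.073  0.026] w 87.6 g 0.0 q6 -1.403
[ 302  168   37   54 1465] [320.  188.7]
[  22  197  101  113 4470] [ 73.4 256.9]
[ 302  317   34   35 1001] [318.6 333.9]
[321.57226151 279.555644  ]
```

View pics/w1.png

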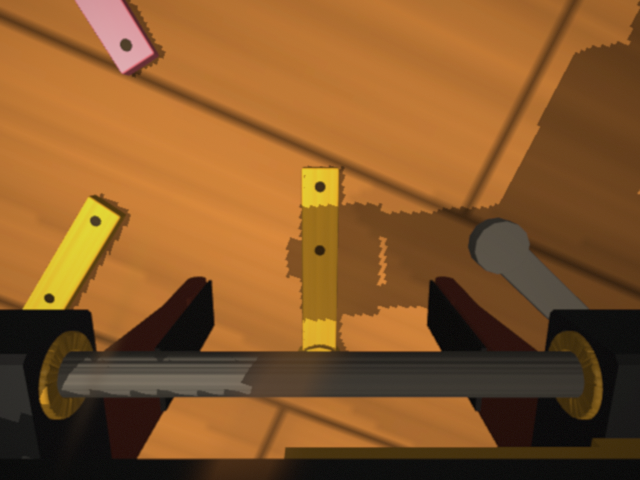

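The wrist view shows the bar centred between the fingers (u about 320), its tail edge at v about 168, and the grey look-alike's boss at (498,240). I'll check where the grey one lies relative to the right finger.

```bash
python3 - <<'E'
from m import *
f='w1.png'
p=np.array([476.5,322]);R=rot(.4)
for n,u,v,z in(('tailL',303,168,8),('tailR',339,168,8),('mid',303,300,8),('mid',337,300,8),('greyboss',473,245,12),('greybot',500,268,6)):
    w=back(f,u,v,z)[:2]; print(n,w.round(1),'in br frame',(R.T@(w-p)).round(1))
st()
E
```

```text
tailL [420.9 287.6] in br frame [-64.6 -10. ]
tailR [413.5 305. ] in br frame [-64.7   8.9]
mid [489.4 316. ] in br frame [  9.5 -10.5]
mid [481.8 333.8] in br frame [9.5 8.8]
greyboss [422.5 387.9] in br frame [-24.1  81.7]
greybot [428.9 410.8] in br frame [ -9.2 100.3]
t 1.4 p [465.5 312.5 252.4] yaw -156.85 zax [-7.0e-04 -1.9e-03 -1.0e+00] F [ 1.71 -2.08 -1.03] M [-0.009 -0.073  0.026] w 87.6 g 0.0 q6 -1.403
```

Emit:
{"name": "step_arm", "arguments": {
  "targets": [
    [[0,0,-0.4,0,0,0,1],[0,0,-0.4,0,0,0,1],[0,0,-0.4,0,0,0,1],[0,0,-0.2,0,0,0,1],[0,0,0,0,0,0,1]]
  ]
}}

```text
t: 2.02
ee_pos: [462.4, 316.2, 183.9]
orientation: [0.625, -3.077, 0.001]
ft_force: [-0.0, 0.8, 0.6]
width: 88.1
grasp_force: 0.0
```

Emit:
{"name": "step_arm", "arguments": {
  "targets": [
    [[0,0,-0.02,0,0,0,1],[0,0,0,0,0,0,0.1],[0,0,0,0,0,0,0.1],[0,0,0,0,0,0,0.1],[0,0,0,0,0,0,0.1]]
  ]
}}

```text
t: 2.65
ee_pos: [462.7, 316.3, 183.8]
orientation: [-0.625, 3.079, 0.0]
ft_force: [-0.3, -0.6, 0.3]
width: 51.1
grasp_force: 0.0
```

Emit:
{"name": "step_arm", "arguments": {
  "targets": [
    [[0,0,0,0,0,0,0],[0,0,0,0,0,0,0],[0,0,0,0,0,0,0],[0,0,0,0,0,0,0],[0,0,0,0,0,0,0]]
  ]
}}

```text
t: 3.28
ee_pos: [462.7, 316.2, 183.7]
orientation: [0.625, -3.079, 0.0]
ft_force: [0.3, -0.3, 0.5]
width: 19.7
grasp_force: 30.0
```

```bash
python3 -c "
from h import *
st()"
```

```text
t 3.27 p [462.7 316.2 183.7] yaw -157.06 zax [-1.e-04 -1.e-04 -1.e+00] F [ 0.28 -0.32  0.54] M [-0.039 -0.034  0.004] w 19.7 g 30.0 q6 -1.393
```

Emit:
{"name": "step_arm", "arguments": {
  "targets": [
    [[0,0,0.3,0,0,0,0],[0,0,0.6,0,0,0,0],[0,0,0.5,0,0,0,0],[0.084,-0.45,0,0,0,-0.205,0],[0.14,-0.75,0,0,0,-0.205,0]]
  ]
}}

```text
t: 3.9
ee_pos: [474.0, 256.4, 255.1]
orientation: [-0.582, 3.085, 0.001]
ft_force: [-0.0, 0.4, -2.1]
width: 19.5
grasp_force: 30.0
```

Emit:
{"name": "step_arm", "arguments": {
  "targets": [
    [[0.171,-0.92,0,0,0,-0.205,0],[0.171,-0.92,0,0,0,-0.205,0],[0.171,-0.92,0,0,0,-0.205,0],[0.171,-0.92,0,0,0,-0.205,0],[0.171,-0.92,0,0,0,-0.205,0]]
  ]
}}

```text
t: 4.53
ee_pos: [516.8, 24.8, 254.6]
orientation: [-0.469, 3.106, -0.0]
ft_force: [-0.3, 0.1, -1.2]
width: 19.4
grasp_force: 30.0
```

Emit:
{"name": "step_arm", "arguments": {
  "targets": [
    [[0.171,-0.92,0,0,0,-0.205,0],[0.171,-0.92,0,0,0,-0.205,0],[0.14,-0.75,0,0,0,-0.205,0],[0.084,-0.45,0,0,0,-0.205,0],[0.061,-0.33,0,0,0,-0.205,0]]
  ]
}}

```text
t: 5.15
ee_pos: [548.0, -143.4, 254.4]
orientation: [-0.356, 3.121, -0.0]
ft_force: [-0.2, -0.2, -3.3]
width: 19.7
grasp_force: 30.0
```

Emit:
{"name": "step_arm", "arguments": {
  "targets": [
    [[0,0,0,0,0,0,0],[0,0,0,0,0,0,0],[0,0,0,0,0,0,0],[0,0,0,0,0,0,0],[0,0,0,0,0,0,0]]
  ]
}}

```text
t: 5.78
ee_pos: [548.0, -141.9, 253.7]
orientation: [0.359, -3.121, -0.0]
ft_force: [0.2, 0.2, -2.0]
width: 19.5
grasp_force: 30.0
```

```bash
python3 - <<'E'
from m import *
st(); save('wrist','w2.png'); save('top','t2.png'); save('scene','s2.png')
a=cv2.imread('pics/t2.png')[130:270,310:450]; b=cv2.imread('pics/s2.png')[220:400,180:420]; w=cv2.imread('pics/w2.png')
a=cv2.resize(a,(300,300),interpolation=2); b=cv2.resize(b,(400,300),interpolation=2); w=cv2.resize(w,(373,280))
c=np.zeros((580,700,3),np.uint8); c[:300,:300]=a; c[:300,300:]=b; c[300:,:373]=w; cv2.imwrite('pics/v3.png',c)
E
```

```text
t 5.78 p [ 548.  -141.9  253.7] yaw -166.87 zax [-1.e-04  0.e+00 -1.e+00] F [ 0.21  0.16 -2.04] M [ 0.055  0.026 -0.018] w 19.5 g 30.0 q6 -2.074
```

View pics/v3.png

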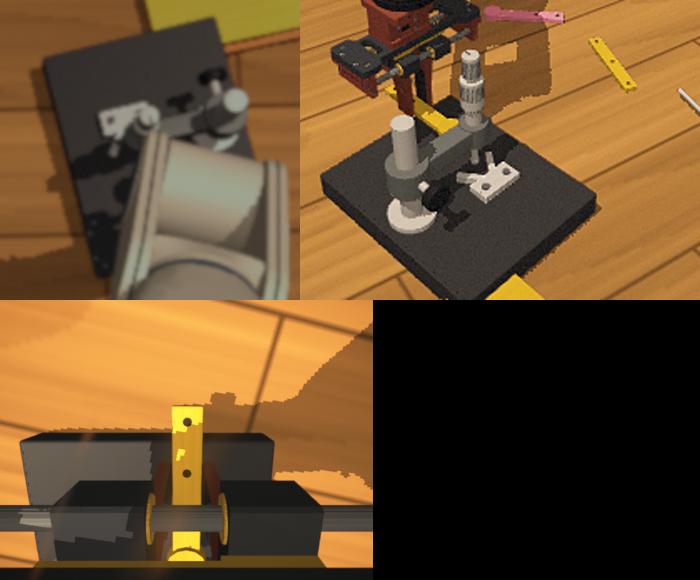

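The composite shows the bracket held level and square, staged above the slab at the V-block's mouth. The wrist view shows the slab's -x edge, at about v=230 in the full picture. I'll compare its corners with the predicted ones.

```bash
python3 - <<'E'
from m import *
f='w2.png'; s=[657,-116.8,.229]
for x,y in((-130,75),(-130,-135)):
  for z in(40,0): print((x,y,z),proj(f,[*(np.array(s[:2])+rot(s[2])@[x,y]),z]).round(1))
K,E=cal(f); print(-E[:3,:3].T@E[:3,3],E[2,:3])
g=cv2.imread('pics/'+f); 
for u in (70,100,130,200,230,400,430,455): 
    c=g[200:260,u].astype(int); d=np.abs(np.diff(c,axis=0)).sum(1); print(u,[(200+i,d[i]) for i in np.argsort(-d)[:3]])
for v in(245,255,262):
    c=g[v].astype(int); d=np.abs(np.diff(c,axis=0)).sum(1); print(v,[(i,d[i]) for i in range(0,640) if d[i]>90 and (i<90 or i>420)])
im=g.copy();
cv2.imwrite('pics/v4.png',im[190:420])
E
```

```text
(-130, 75, 40) [478.1 241.5]
(-130, 75, 0) [452.4 224.4]
(-130, -135, 40) [ 31.7 241.3]
(-130, -135, 0) [ 78.8 224.2]
[ 483.60492289 -156.44228616  233.10896025] [ 0.2371422   0.05509768 -0.96991125]
70 [(np.int64(228), np.int64(85)), (np.int64(227), np.int64(82)), (np.int64(229), np.int64(33))]
100 [(np.int64(222), np.int64(79)), (np.int64(226), np.int64(77)), (np.int64(227), np.int64(75))]
130 [(np.int64(220), np.int64(90)), (np.int64(227), np.int64(81)), (np.int64(226), np.int64(79))]
200 [(np.int64(218), np.int64(92)), (np.int64(227), np.int64(87)), (np.int64(226), np.int64(78))]
230 [(np.int64(219), np.int64(90)), (np.int64(227), np.int64(86)), (np.int64(226), np.int64(77))]
400 [(np.int64(227), np.int64(75)), (np.int64(226), np.int64(56)), (np.int64(228), np.int64(31))]
430 [(np.int64(227), np.int64(65)), (np.int64(226), np.int64(45)), (np.int64(228), np.int64(31))]
455 [(np.int64(231), np.int64(74)), (np.int64(230), np.int64(59)), (np.int64(232), np.int64(45))]Traceback (most recent call last):
  File "<stdin>", line 10, in <module>
IndexError: index 639 is out of bounds for axis 0 with size 639
```

```bash
python3 - <<'E'
from m import *
f='w2.png'; g=cv2.imread('pics/'+f); h=cv2.cvtColor(g,cv2.COLOR_BGR2HSV)
m=(h[...,1]<95).astype(np.float32); W=np.zeros(m.shape,bool); W[200:275,:280]=1; W[200:275,370:]=1
sc=np.array([5,5,.05]); p0=np.array([657,-116.8,.229])
c=lambda q:np.abs(sil(f,SLAB,q*sc)-m)[W].sum()
for d in(.8,-.8):
    r=minimize(c,p0/sc,method='Nelder-Mead',options=dict(initial_simplex=p0/sc+np.r_[np.zeros((1,3)),np.eye(3)*d],xatol=.002,fatol=.05,maxiter=200)); print((r.x*sc).round(3),r.fun,m[W].sum(),c(p0/sc))
im=g[190:420].copy(); cs,_=cv2.findContours((sil(f,SLAB,r.x*sc)[190:420]>.5).astype(np.uint8),0,1); cv2.drawContours(im,cs,-1,(0,0,255),1); cv2.imwrite('pics/v4.png',im)
# bar lateral, yaw, and tail edge (top z = ? underside at ee z -182+?)
m2=cv2.inRange(h,(20,110,60),(36,255,255))
for v in(190,220,250,290): u=np.nonzero(m2[v,250:400])[0]+250; print(v,u.min(),u.max(),back(f,(u.min()+u.max()+1)/2,v,78).round(1))
t=np.nonzero(m2[:,320])[0].min(); print('tail',t,back(f,320,t,78).round(1), 'exp z78')
E
```

```text
[ 6.59872e+02 -1.18589e+02  2.30000e-01] 1541.125 14216.0 2912.3125
[ 6.60053e+02 -1.19446e+02  2.30000e-01] 1546.5625 14216.0 2912.3125
190 295 347 [ 502.  -151.7   78. ]
220 296 345 [ 513.  -149.3   78. ]
250 306 338 [ 524.1 -146.1   78. ]
290 302 341 [ 539.9 -142.6   78. ]
tail 182 [ 499.3 -152.9   78. ] exp z78
```

View pics/v4.png

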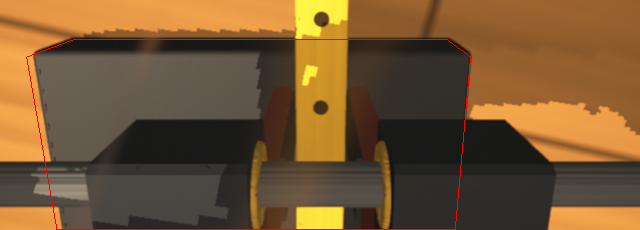

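The wrist fit outlines the slab well, giving about (659.5, -117.6, 0.229). The bar is about 1–2 mm off line, inside the V's 6 mm catch range. I'll lower with a small lateral trim and slide in to about 10 mm short.

Emit:
{"name": "step_arm", "arguments": {
  "targets": [
    [[0.005,-0.023,-0.25,0,0,0,0],[0,0,-0.25,0,0,0,0],[0,0,-0.08,0,0,0,0],[0,0,0,0,0,0,0],[0,0,-0.01,0,0,0,0]]
  ]
}}

```text
t: 6.55
ee_pos: [548.2, -143.4, 223.9]
orientation: [0.358, -3.121, -0.0]
ft_force: [-0.9, -0.4, -2.3]
width: 19.5
grasp_force: 30.0
```

Emit:
{"name": "step_arm", "arguments": {
  "targets": [
    [[0.136,0.032,0,0,0,0,0],[0.136,0.032,0,0,0,0,0],[0.136,0.032,0,0,0,0,0],[0.136,0.032,0,0,0,0,0],[0.136,0.032,0,0,0,0,0]]
  ]
}}

```text
t: 7.18
ee_pos: [582.8, -135.2, 224.2]
orientation: [-0.359, 3.121, -0.0]
ft_force: [-0.1, -0.2, -1.9]
width: 19.7
grasp_force: 30.0
```

Emit:
{"name": "step_arm", "arguments": {
  "targets": [
    [[0,0,0,0,0,0,0],[0,0,0,0,0,0,0],[0,0,0,0,0,0,0],[0.02,0.005,0,0,0,0,0],[0.02,0.005,0,0,0,0,0]]
  ]
}}

```text
t: 7.8
ee_pos: [584.3, -134.9, 224.2]
orientation: [-0.358, 3.121, -0.0]
ft_force: [-0.2, 0.8, -2.0]
width: 19.5
grasp_force: 30.0
```

```bash
python3 -c "
from h import *
st()"
```

```text
t 7.8 p [ 584.3 -134.9  224.2] yaw -166.91 zax [ 1.e-04 -0.e+00 -1.e+00] F [-0.25  0.84 -1.97] M [0.078 0.052 0.035] w 19.5 g 30.0 q6 -2.046
```

Emit:
{"name": "step_arm", "arguments": {
  "targets": [
    [[0.016,0.004,0,0,0,0,0],[0.016,0.004,0,0,0,0,0],[0.016,0.004,0,0,0,0,0],[0.016,0.004,0,0,0,0,0],[0,0,0,0,0,0,0]]
  ]
}}

```text
t: 8.43
ee_pos: [587.5, -134.1, 224.2]
orientation: [-0.358, 3.121, 0.0]
ft_force: [-0.4, -0.5, -2.2]
width: 19.4
grasp_force: 30.0
```

Emit:
{"name": "step_arm", "arguments": {
  "targets": [
    [[0.014,0.003,0,0,0,0,0],[0.014,0.003,0,0,0,0,0],[0.01,0.0025,0,0,0,0,0],[0.01,0.0025,0,0,0,0,0],[0,0,0,0,0,0,0]]
  ]
}}

```text
t: 9.05
ee_pos: [589.9, -133.5, 224.2]
orientation: [-0.358, 3.121, 0.0]
ft_force: [-0.5, 0.3, -3.0]
width: 19.6
grasp_force: 30.0
```

Emit:
{"name": "step_arm", "arguments": {
  "targets": [
    [[0.01,0.002,0,0,0,0,0],[0.01,0.002,0,0,0,0,0],[0.01,0.002,0,0,0,0,0],[0,0,0,0,0,0,0],[0,0,0,0,0,0,0]]
  ]
}}

```text
t: 9.68
ee_pos: [591.1, -133.3, 224.1]
orientation: [0.358, -3.121, -0.0]
ft_force: [-1.5, -0.9, -2.8]
width: 19.9
grasp_force: 30.0
```

```bash
python3 - <<'E'
from h import *
st(); save('scene','s5.png'); b=cv2.imread('pics/s5.png')[235:375,215:355]; cv2.imwrite('pics/v5.png',cv2.resize(b,(590,590),interpolation=2))
E
```

```text
t 9.68 p [ 591.1 -133.3  224.1] yaw -166.9 zax [-5.e-04 -0.e+00 -1.e+00] F [-1.5  -0.92 -2.79] M [-0.298  0.415 -0.055] w 19.9 g 30.0 q6 -2.041
```

View pics/v5.png

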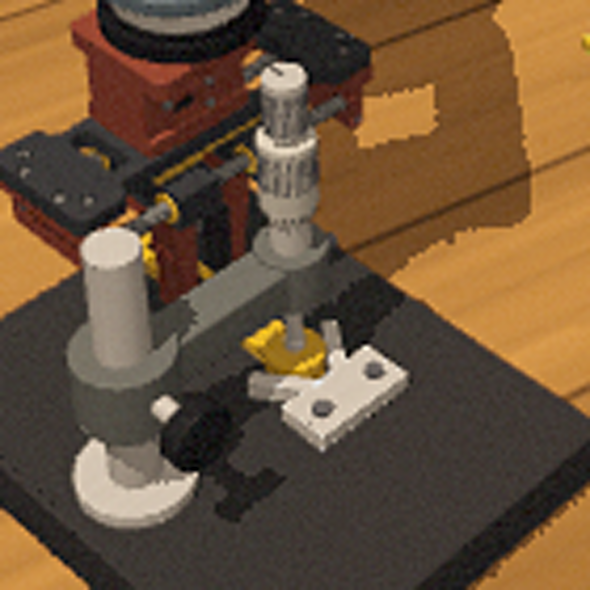

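The crop shows the boss in the V directly under the spindle, with contact forces just starting. I'll press on gently.

Emit:
{"name": "step_arm", "arguments": {
  "targets": [
    [[0.01,0.002,0,0,0,0,0],[0.01,0.002,0,0,0,0,0],[0,0,0,0,0,0,0],[0,0,0,0,0,0,0],[0,0,0,0,0,0,0]]
  ]
}}

```text
t: 10.35
ee_pos: [591.9, -133.3, 224.0]
orientation: [0.358, -3.12, -0.0]
ft_force: [-3.7, -3.5, -1.7]
width: 19.4
grasp_force: 30.0
```

```bash
python3 -c "
from h import *
st()"
```

```text
t 10.35 p [ 591.9 -133.3  224. ] yaw -166.91 zax [-1.4e-03 -1.0e-04 -1.0e+00] F [-3.74 -3.52 -1.69] M [-0.599  0.72  -0.146] w 19.4 g 30.0 q6 -2.04
```

Emit:
{"name": "step_arm", "arguments": {
  "targets": [
    [[0.004,-0.016,0,0,0,0,0],[0.01,0.002,0,0,0,0,0],[0.008,0.002,0,0,0,0,0],[0,0,0,0,0,0,0],[0,0,0,0,0,0,0]]
  ]
}}

```text
t: 10.98
ee_pos: [592.5, -133.6, 223.8]
orientation: [0.358, -3.118, -0.001]
ft_force: [-6.6, -2.7, -0.3]
width: 19.3
grasp_force: 30.0
```

```bash
python3 -c "
from h import *
o=st(); c,s=np.cos(.229),np.sin(.229);F=o['ft_force'];print('stand frame F',F[0]*c+F[1]*s,-F[0]*s+F[1]*c)"
```

```text
t 10.97 p [ 592.5 -133.6  223.8] yaw -166.9 zax [-2.9e-03  3.0e-04 -1.0e+00] F [-6.65 -2.74 -0.26] M [-0.494  1.161 -0.085] w 19.3 g 30.0 q6 -2.04
stand frame F -7.0960505555650055 -1.158626697367902
```

Emit:
{"name": "step_arm", "arguments": {
  "targets": [
    [[0.007,0,0,0,0,0,0],[0.007,0,0,0,0,0,0],[0,0,0,0,0,0,0],[0,0,0,0,0,0,0],[0,0,0,0,0,0,0]]
  ]
}}

```text
t: 11.6
ee_pos: [592.8, -133.6, 223.6]
orientation: [0.358, -3.117, -0.002]
ft_force: [-9.3, -3.2, 1.2]
width: 19.4
grasp_force: 30.0
```

```bash
python3 -c "
from h import *
o=st(); c,s=np.cos(.229),np.sin(.229);F=o['ft_force'];print('stand frame F',F[0]*c+F[1]*s,-F[0]*s+F[1]*c)"
```

```text
t 11.6 p [ 592.8 -133.6  223.6] yaw -166.89 zax [-4.3e-03  5.0e-04 -1.0e+00] F [-9.29 -3.22  1.18] M [-0.541  1.432 -0.103] w 19.4 g 30.0 q6 -2.04
stand frame F -9.779444726518328 -1.023148356942364
```

The tip has stopped advancing at about 10 N, so the boss is seated. I'll release, back off along the bar, and rise.

Emit:
{"name": "step_arm", "arguments": {
  "targets": [
    [[0,0,0,0,0,0,0.5],[0,0,0,0,0,0,0.5],[0,0,0,0,0,0,0.5],[0,0,0,0,0,0,0.5],[0,0,0,0,0,0,0.5]]
  ]
}}

```text
t: 12.22
ee_pos: [594.2, -133.6, 224.2]
orientation: [-0.358, 3.121, -0.0]
ft_force: [0.5, -1.1, 0.1]
width: 44.0
grasp_force: 0.0
```

Emit:
{"name": "step_arm", "arguments": {
  "targets": [
    [[-0.1,-0.023,0.1,0,0,0,0.5],[-0.4,-0.093,0.2,0,0,0,0.5],[-0.4,-0.093,0.4,0,0,0,0.5],[0,0,0.6,0,0,0.6,0.5],[0,0,0.8,0,0,0.9,0.5]]
  ]
}}

```text
t: 12.85
ee_pos: [548.2, -144.2, 329.7]
orientation: [0.523, -3.096, -0.001]
ft_force: [0.9, -0.4, 0.1]
width: 44.0
grasp_force: 0.0
```

Emit:
{"name": "step_arm", "arguments": {
  "targets": [
    [[0,0,0.8,0,0,0.9,0.5],[0,0,0.6,0,0,0.9,0.5],[0,0,0.4,0,0,0.9,0.5],[0,0,0,0,0,0.9,0.5],[0,0,0,0,0,0.9,0.5]]
  ]
}}

```text
t: 13.48
ee_pos: [548.6, -144.1, 419.9]
orientation: [-1.002, 2.977, -0.001]
ft_force: [-0.3, 0.3, 0.1]
width: 43.8
grasp_force: 0.0
```

```bash
python3 - <<'E'
from m import *
st(); save('scene','s6.png'); save('top','t6.png'); st(); b=cv2.imread('pics/s6.png')[235:375,215:355]; a=cv2.imread('pics/t6.png')[130:270,310:450]
save('wrist','w6.png'); w=cv2.imread('pics/w6.png')
cv2.imwrite('pics/v6.png',np.hstack([cv2.resize(b,(400,400),interpolation=2),cv2.resize(w,(400,400))]))
E
```

```text
t 13.47 p [ 548.6 -144.1  419.9] yaw -142.79 zax [ 9.e-04 -3.e-04 -1.e+00] F [-0.3   0.33  0.13] M [ 0.078  0.091 -0.008] w 43.8 g 0.0 q6 -2.498
t 13.57 p [ 548.7 -144.1  419.5] yaw -142.89 zax [ 3.e-04 -1.e-04 -1.e+00] F [-0.5   0.34 -0.19] M [0.049 0.008 0.048] w 44.4 g 0.0 q6 -2.496
```

View pics/v6.png

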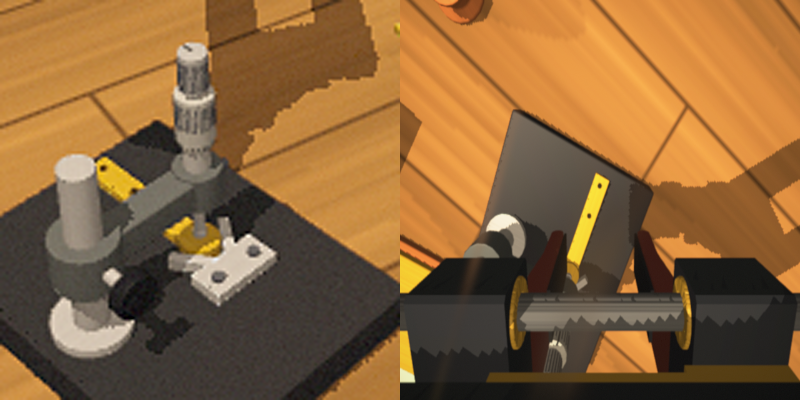

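The scene crop shows the bracket flat, its boss in the V under the spindle, with the tail straight. I'll go to the cap and grip it. q6 is near its lower limit, so a full sweep is available.

Emit:
{"name": "step_arm", "arguments": {
  "targets": [
    [[0.543,0.13,0,0,0,0,0.5],[0.543,0.13,0,0,0,0,0.5],[0.543,0.13,0,0,0,0,0.5],[0.543,0.13,0,0,0,0,0.5],[0,0,0,0,0,0,0.5]]
  ]
}}

```text
t: 14.25
ee_pos: [658.7, -117.7, 418.8]
orientation: [-0.999, 2.978, -0.0]
ft_force: [-0.5, -0.1, 0.0]
width: 43.9
grasp_force: 0.0
```

```bash
python3 - <<'E'
from m import *
st(); save('scene','s7.png'); save('wrist','w7.png'); st(); b=cv2.imread('pics/s7.png')[185:325,215:355]
w=cv2.imread('pics/w7.png')
for c in ([657.3,-118.1,182],[657.3,-118.1,215]): print(proj('w7.png',c),proj('s7.png',c))
cv2.imwrite('pics/v7.png',np.hstack([cv2.resize(b,(360,360),interpolation=2),cv2.resize(w[200:],(420,360))]))
E
```

```text
t 14.25 p [ 658.7 -117.7  418.8] yaw -142.91 zax [ 1.e-04  0.e+00 -1.e+00] F [-0.47 -0.11  0.03] M [ 0.033  0.088 -0.004] w 43.9 g 0.0 q6 -2.413
t 14.35 p [ 657.1 -118.1  418.7] yaw -142.93 zax [-1.4e-03  1.0e-04 -1.0e+00] F [ 0.36 -0.17  0.79] M [ 0.078 -0.007  0.045] w 44.0 g 0.0 q6 -2.413
[319.44014415 263.40615446] [282.98747199 266.57627466]
[319.28511474 284.32656696] [282.39715407 252.27239164]
```

View pics/v7.png

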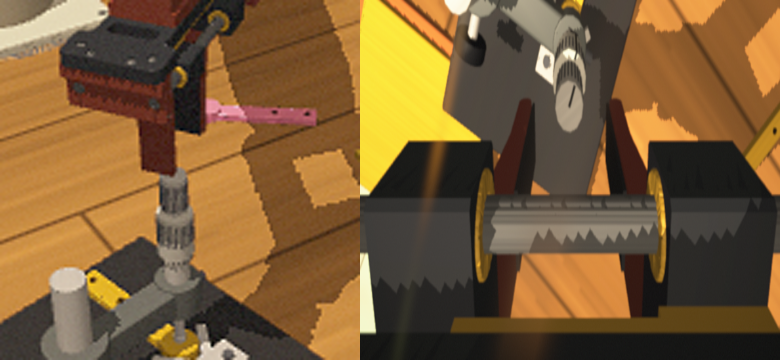

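The wrist view puts the cap at (320,289) against a prediction of (319,284), centred between the fingers. I'll nudge 1 mm, lower and grip.

Emit:
{"name": "step_arm", "arguments": {
  "targets": [
    [[0.02,0.01,-0.3,0,0,0,0.5],[0,0,-0.4,0,0,0,0.5],[0,0,-0.2,0,0,0,0.5],[0,0,-0.07,0,0,0,0.5],[0,0,0,0,0,0,0.5]]
  ]
}}

```text
t: 14.98
ee_pos: [658.7, -117.6, 370.4]
orientation: [0.999, -2.978, -0.0]
ft_force: [1.0, 0.1, -0.2]
width: 43.6
grasp_force: 0.0
```

Emit:
{"name": "step_arm", "arguments": {
  "targets": [
    [[0,0,0,0,0,0,0],[0,0,0,0,0,0,0],[0,0,0,0,0,0,0],[0,0,0,0,0,0,0],[0,0,0,0,0,0,0]]
  ]
}}

```text
t: 15.6
ee_pos: [658.9, -117.7, 371.1]
orientation: [-0.999, 2.978, -0.001]
ft_force: [0.3, -0.8, 1.7]
width: 19.4
grasp_force: 30.0
```

```bash
python3 -c "
from h import *
st()"
```

```text
t 15.6 p [ 658.9 -117.7  371.1] yaw -142.9 zax [ 9.e-04 -3.e-04 -1.e+00] F [ 0.27 -0.83  1.7 ] M [-0.107 -0.038  0.043] w 19.4 g 30.0 q6 -2.413
```

Gripped, with almost no side load. Now I turn clockwise, logging wrist torque and the change in the thimble's appearance after each call.

```bash
cat > log.py <<'E'
from h import *
import os
K=[readout.get_obs() for _ in range(1)][0]
o=st(); print('jt6',round(o['joint_torque'][5],4))
ims=[]; mz=[o['moment'][2]]; j=[o['joint_torque'][5]]
for i in range(2):
    im=get_image('scene'); ims.append(im['pixels'].astype(float)); p=readout.get_obs(); mz.append(p['moment'][2]); j.append(p['joint_torque'][5])
E=im['extrinsics'];Kk=im['intrinsics']
def pr(q): a=Kk@(E[:3,:3]@np.array(q,float)+E[:3,3]); return a[:2]/a[2]
a=pr([658,-118,181]);b=pr([658,-118,138]); u=int(round((a[0]+b[0])/2)); r=np.mean(ims,0)[int(a[1]):int(b[1])+2,u-7:u+8]
print('Mz',np.round(mz,3),'j6',np.round(j,3),end=' ')
if os.path.exists('prev.npy'): print('thimble diff',np.abs(r-np.load('prev.npy')).mean().round(2),'noise',np.abs(ims[0]-ims[1])[int(a[1]):int(b[1])+2,u-7:u+8].mean().round(2))
np.save('prev.npy',r)
E
python3 log.py
```

```text
t 15.6 p [ 658.9 -117.7  371.1] yaw -142.9 zax [ 9.e-04 -3.e-04 -1.e+00] F [ 0.27 -0.83  1.7 ] M [-0.107 -0.038  0.043] w 19.4 g 30.0 q6 -2.413
jt6 0.0148
Mz [0.043 0.049 0.037] j6 [0.015 0.015 0.015]
```

Emit:
{"name": "step_arm", "arguments": {
  "targets": [
    [[0,0,0,0,0,-1,0],[0,0,0,0,0,-1,0],[0,0,0,0,0,-1,0],[0,0,0,0,0,-1,0],[0,0,0,0,0,-1,0]]
  ]
}}

```text
t: 16.32
ee_pos: [659.1, -118.1, 371.1]
orientation: [-0.464, 3.106, -0.002]
ft_force: [0.7, -3.0, 2.2]
width: 19.6
grasp_force: 30.0
```

```bash
python3 log.py
```

```text
t 16.32 p [ 659.1 -118.1  371.1] yaw -163.02 zax [ 0.0016 -0.0013 -1.    ] F [ 0.7  -2.97  2.21] M [-0.606 -0.228  0.01 ] w 19.6 g 30.0 q6 -2.061
jt6 -0.7026
Mz [0.01  0.03  0.031] j6 [-0.703 -0.227  0.584] thimble diff 13.74 noise 3.53
```

Emit:
{"name": "step_arm", "arguments": {
  "targets": [
    [[0,0,0,0,0,-1,0],[0,0,0,0,0,-1,0],[0,0,0,0,0,-1,0],[0,0,0,0,0,-1,0],[0,0,0,0,0,-1,0]]
  ]
}}

```text
t: 17.05
ee_pos: [659.1, -118.5, 371.1]
orientation: [0.08, 3.139, -0.003]
ft_force: [2.2, -6.4, 1.3]
width: 19.2
grasp_force: 30.0
```

```bash
python3 log.py
```

```text
t 17.05 p [ 659.1 -118.5  371.1] yaw 177.07 zax [ 0.0018 -0.0021 -1.    ] F [ 2.19 -6.43  1.3 ] M [-1.195 -0.377  0.028] w 19.2 g 30.0 q6 -1.714
jt6 -0.6967
Mz [ 0.028 -0.022  0.019] j6 [-0.697 -0.125  0.506] thimble diff 18.57 noise 3.86
```

Emit:
{"name": "step_arm", "arguments": {
  "targets": [
    [[0,0,0,0,0,-1,0],[0,0,0,0,0,-1,0],[0,0,0,0,0,-1,0],[0,0,0,0,0,-1,0],[0,0,0,0,0,-1,0]]
  ]
}}

```text
t: 17.77
ee_pos: [659.0, -118.9, 371.1]
orientation: [0.624, 3.077, -0.004]
ft_force: [1.2, -8.4, 2.0]
width: 19.5
grasp_force: 30.0
```

```bash
python3 log.py
```

```text
t 17.77 p [ 659.  -118.9  371.1] yaw 157.07 zax [ 0.0014 -0.003  -1.    ] F [ 1.2  -8.37  2.  ] M [-1.659 -0.221  0.004] w 19.5 g 30.0 q6 -1.365
jt6 -0.6944
Mz [ 0.004  0.005 -0.008] j6 [-0.694 -0.123  0.507] thimble diff 21.23 noise 3.66
```

Emit:
{"name": "step_arm", "arguments": {
  "targets": [
    [[0,-0.036,0,0,0,-1,0],[0,0,0,0,0,-1,0],[0,0,0,0,0,-1,0],[0,0,0,0,0,-1,0],[0,0,0,0,0,0,0]]
  ]
}}

```text
t: 18.5
ee_pos: [658.8, -120.0, 371.1]
orientation: [1.043, 2.962, -0.001]
ft_force: [0.4, -5.6, 2.8]
width: 19.3
grasp_force: 30.0
```

```bash
python3 log.py
```

```text
t 18.5 p [ 658.8 -120.   371.1] yaw 141.2 zax [ 7.0e-04 -1.3e-03 -1.0e+00] F [ 0.4  -5.55  2.75] M [-0.996 -0.059 -0.02 ] w 19.3 g 30.0 q6 -1.091
jt6 0.3539
Mz [-0.02  -0.027 -0.029] j6 [0.354 0.092 0.017] thimble diff 13.65 noise 2.26
```

Emit:
{"name": "step_arm", "arguments": {
  "targets": [
    [[0,0,0,0,0,-1,0],[0,0,0,0,0,-1,0],[0,0,0,0,0,-1,0],[0,0,0,0,0,-1,0],[0,0,0,0,0,0,0]]
  ]
}}

```text
t: 19.23
ee_pos: [658.6, -120.2, 371.1]
orientation: [1.445, 2.789, -0.002]
ft_force: [-0.9, -6.6, 4.7]
width: 19.5
grasp_force: 30.0
```

```bash
python3 log.py
```

```text
t 19.23 p [ 658.6 -120.2  371.1] yaw 125.21 zax [ 1.0e-04 -1.7e-03 -1.0e+00] F [-0.93 -6.59  4.71] M [-1.251  0.196 -0.039] w 19.5 g 30.0 q6 -0.812
jt6 0.2978
Mz [-0.039  0.01   0.007] j6 [0.298 0.076 0.015] thimble diff 16.18 noise 2.47
```

Emit:
{"name": "step_arm", "arguments": {
  "targets": [
    [[0,-0.018,0,0,0,-1,0],[0,0,0,0,0,-1,0],[0,0,0,0,0,-1,0],[0,0,0,0,0,-1,0],[0,0,0,0,0,0,0]]
  ]
}}

```text
t: 19.95
ee_pos: [658.4, -120.8, 371.1]
orientation: [-1.819, -2.561, 0.002]
ft_force: [-2.4, -4.5, 5.5]
width: 19.2
grasp_force: 30.0
```

```bash
python3 log.py
```

```text
t 19.95 p [ 658.4 -120.8  371.1] yaw 109.21 zax [-9.e-04 -9.e-04 -1.e+00] F [-2.41 -4.46  5.45] M [-0.906  0.438 -0.045] w 19.2 g 30.0 q6 -0.534
jt6 0.296
Mz [-0.045  0.016 -0.011] j6 [0.296 0.074 0.013] thimble diff 15.8 noise 2.42
```

Emit:
{"name": "step_arm", "arguments": {
  "targets": [
    [[0,0,0,0,0,-1,0],[0,0,0,0,0,-1,0],[0,0,0,0,0,-1,0],[0,0,0,0,0,-1,0],[0,0,0,0,0,0,0]]
  ]
}}

```text
t: 20.68
ee_pos: [658.1, -120.9, 371.0]
orientation: [-2.158, -2.282, 0.003]
ft_force: [-3.4, -4.7, 6.6]
width: 19.6
grasp_force: 30.0
```

```bash
python3 log.py
```

```text
t 20.68 p [ 658.1 -120.9  371. ] yaw 93.22 zax [-0.0021 -0.001  -1.    ] F [-3.38 -4.75  6.64] M [-1.007  0.81  -0.019] w 19.6 g 30.0 q6 -0.255
jt6 0.3174
Mz [-0.019  0.074  0.016] j6 [0.317 0.096 0.036] thimble diff 16.04 noise 2.43
```

Joint 6's settled torque just rose by 0.022 N m, from 0.014 to 0.036, so contact may be close. I'll switch to smaller steps.

Emit:
{"name": "step_arm", "arguments": {
  "targets": [
    [[0,0,0,0,0,-1,0],[0,0,0,0,0,-1,0],[0,0,0,0,0,0,0],[0,0,0,0,0,0,0],[0,0,0,0,0,0,0]]
  ]
}}

```text
t: 21.4
ee_pos: [657.9, -120.9, 371.0]
orientation: [-2.311, -2.127, 0.004]
ft_force: [-4.3, -4.7, 7.8]
width: 19.4
grasp_force: 30.0
```

```bash
python3 log.py
```

```text
t 21.4 p [ 657.9 -120.9  371. ] yaw 85.25 zax [-2.6e-03 -9.0e-04 -1.0e+00] F [-4.33 -4.73  7.78] M [-1.049  0.921 -0.009] w 19.4 g 30.0 q6 -0.116
jt6 -0.0011
Mz [-0.009 -0.022  0.06 ] j6 [-0.001 -0.001 -0.001] thimble diff 13.12 noise 2.5
```

Emit:
{"name": "step_arm", "arguments": {
  "targets": [
    [[0,0,0,0,0,-1,0],[0,0,0,0,0,-1,0],[0,0,0,0,0,0,0],[0,0,0,0,0,0,0],[0,0,0,0,0,0,0]]
  ]
}}

```text
t: 22.12
ee_pos: [657.8, -120.9, 371.0]
orientation: [-2.453, -1.96, 0.005]
ft_force: [-5.6, -5.4, 8.6]
width: 19.5
grasp_force: 30.0
```

```bash
python3 log.py
```

```text
t 22.12 p [ 657.8 -120.9  371. ] yaw 77.26 zax [-3.2e-03 -9.0e-04 -1.0e+00] F [-5.57 -5.43  8.57] M [-1.014  1.122  0.041] w 19.5 g 30.0 q6 0.024
jt6 0.0196
Mz [0.041 0.023 0.007] j6 [0.02  0.019 0.02 ] thimble diff 9.54 noise 2.59
```

Emit:
{"name": "step_arm", "arguments": {
  "targets": [
    [[-0.016,-0.016,0.016,0,0,-1,0],[0,0,0,0,0,-1,0],[0,0,0,0,0,0,0],[0,0,0,0,0,0,0],[0,0,0,0,0,0,0]]
  ]
}}

```text
t: 22.85
ee_pos: [657.3, -121.1, 371.1]
orientation: [-2.584, -1.784, 0.003]
ft_force: [-4.4, -2.7, 2.7]
width: 19.5
grasp_force: 30.0
```

```bash
python3 log.py
```

```text
t 22.85 p [ 657.3 -121.1  371.1] yaw 69.25 zax [-2.6e-03  2.0e-04 -1.0e+00] F [-4.4  -2.72  2.71] M [-0.599  0.944 -0.018] w 19.5 g 30.0 q6 0.162
jt6 0.0294
Mz [-0.018  0.005  0.067] j6 [0.029 0.03  0.03 ] thimble diff 11.86 noise 2.45
```

Emit:
{"name": "step_arm", "arguments": {
  "targets": [
    [[0,0,0,0,0,-1,0],[0,0,0,0,0,-1,0],[0,0,0,0,0,0,0],[0,0,0,0,0,0,0],[0,0,0,0,0,0,0]]
  ]
}}

```text
t: 23.58
ee_pos: [657.2, -121.1, 371.1]
orientation: [-2.702, -1.599, 0.004]
ft_force: [-5.5, -2.3, 4.1]
width: 19.4
grasp_force: 30.0
```

```bash
python3 log.py
```

```text
t 23.57 p [ 657.2 -121.1  371.1] yaw 61.25 zax [-3.e-03  4.e-04 -1.e+00] F [-5.46 -2.34  4.09] M [-0.535  1.079  0.   ] w 19.4 g 30.0 q6 0.302
jt6 0.0007
Mz [ 0.    -0.039  0.004] j6 [0.001 0.001 0.001] thimble diff 9.93 noise 2.71
```

I've used all ten picture views, so from here I measure numerically. The wrist camera turns with the cap, so the thimble's dark line shifts in its image only if the clutch slips. I'll unwrap the thimble side and the cap top.

```bash
cat > slip.py <<'E'
from m import *
import sys
def prof(f,A,yaw,n,show=True):
    g=cv2.GaussianBlur(cv2.imread('pics/'+f,0),(0,0),.7).astype(np.float32); ph=np.arange(-80,81,4)
    def smp(r,z,ph):
        a=np.radians(yaw+ph); w=np.c_[A[0]+r*np.cos(a),A[1]+r*np.sin(a),np.full(len(a),z)]; q=P(f,w).astype(np.float32); return cv2.remap(g,q[None,:,0],q[None,:,1],1)[0]
    for nm,rs,zs in(('side',[13.5],range(150,180,3)),('rim',[11.5,12.5],[182]),('captop',[4,5,6,7,8],[215]),('capside',[10],range(188,214,3))):
        p=np.mean([smp(r,z,ph) for r in rs for z in zs],0); print(nm,p.round().astype(int).tolist())
if __name__=='__main__':
    f=sys.argv[1]
    if len(sys.argv)<3: o=st(); save('wrist',f); print('j6',o['joint_torque'][5].round(3)); yaw=None
    else: o=None
    if o:
        M=Ro.from_rotvec(o['orientation']).as_matrix(); yaw=np.degrees(np.arctan2(M[1,0],M[0,0])); A=(o['ee_pos']+163*M[:,2])[:2]
    else: yaw=float(sys.argv[2]); A=[657.3,-119.5]
    print(f,A,yaw,proj(f,[*A,215]).round(),proj(f,[*A,182]).round()); prof(f,A,yaw,f)
E
python3 slip.py w7.png -142.9; python3 slip.py w8.png
```

```text
w7.png [657.3, -119.5] -142.9 [317. 283.] [317. 262.]
side [91, 82, 78, 76, 74, 74, 75, 78, 78, 74, 74, 73, 54, 46, 72, 84, 74, 85, 93, 84, 93, 104, 93, 99, 114, 103, 98, 106, 101, 96, 100, 101, 102, 107, 116, 132, 150, 168, 184, 196, 206]
rim [171, 175, 176, 177, 178, 178, 176, 175, 176, 177, 191, 211, 151, 126, 219, 245, 246, 244, 245, 246, 247, 245, 242, 238, 233, 207, 175, 166, 162, 158, 156, 156, 156, 159, 160, 159, 156, 160, 161, 172, 177]
captop [167, 167, 166, 164, 163, 162, 161, 157, 150, 136, 113, 82, 64, 78, 116, 145, 158, 161, 162, 162, 162, 162, 161, 161, 161, 161, 161, 161, 161, 160, 160, 160, 159, 159, 159, 159, 160, 159, 159, 159, 160]
capside [84, 80, 77, 76, 75, 75, 74, 73, 69, 69, 76, 79, 72, 72, 83, 85, 75, 77, 90, 86, 73, 82, 91, 81, 75, 86, 89, 79, 80, 84, 82, 81, 84, 92, 102, 116, 128, 135, 136, 133, 128]
t 23.68 p [ 657.1 -121.   371.1] yaw 61.25 zax [-3.1e-03  4.0e-04 -1.0e+00] F [-6.62 -1.86  2.94] M [-0.55   1.096  0.004] w 19.4 g 30.0 q6 0.302
j6 0.001
w8.png [ 656.64569079 -120.97214922] 61.247162394119776 [321. 332.] [321. 297.]
side [81, 86, 88, 88, 85, 83, 80, 78, 81, 90, 89, 83, 99, 101, 84, 98, 113, 94, 94, 115, 102, 89, 112, 95, 50, 75, 107, 93, 91, 106, 105, 97, 99, 103, 101, 97, 93, 88, 84, 82, 82]
rim [49, 50, 50, 51, 58, 73, 99, 135, 155, 157, 157, 157, 159, 162, 162, 163, 164, 165, 162, 161, 161, 160, 152, 129, 134, 157, 160, 160, 157, 154, 154, 157, 155, 148, 134, 108, 80, 55, 48, 47, 48]
captop [143, 143, 143, 144, 146, 148, 149, 149, 149, 147, 147, 147, 147, 147, 141, 117, 82, 65, 74, 94, 111, 123, 133, 140, 144, 146, 148, 148, 148, 148, 148, 148, 148, 148, 148, 148, 147, 147, 147, 146, 146]
capside [51, 53, 55, 59, 63, 67, 73, 79, 86, 88, 82, 81, 94, 96, 84, 88, 104, 100, 86, 96, 112, 103, 90, 102, 110, 97, 87, 97, 107, 101, 92, 93, 97, 96, 93, 92, 94, 97, 99, 100, 102]
```

The method works. In w7 the cap and thimble lines coincide to within about 3°. In w8 they are apart, at -12° on the cap and +15° on the thimble, so the clutch is already slipping. I'll refine this with line directions that don't depend on the centre estimate.

```bash
cat > slip2.py <<'E'
from m import *
def grid(f,A,yaw,z,h=14,s=.25):
    g=cv2.cvtColor(cv2.imread('pics/'+f),cv2.COLOR_BGR2GRAY).astype(np.float32); x=np.arange(-h,h+s,s); X,Y=np.meshgrid(x,x,indexing='ij')
    xy=np.c_[X.ravel(),Y.ravel()]@rot(np.radians(yaw)).T+A; q=P(f,np.c_[xy,np.full(len(xy),z)]).astype(np.float32).reshape(*X.shape,2)
    return x,cv2.remap(g,q[...,0],q[...,1],1)
def an(f,A,yaw):
    x,G=grid(f,A,yaw,215); pts=[]
    print(f,'cap line pts (x:y,val)')
    for xi in np.arange(0,9.1,1):
        r=G[np.argmin(abs(x-xi))]; m=abs(x)<9; i=np.argmin(np.where(m,r,999)); pts.append((xi,x[i],r[i]))
    print([(a,round(float(b),2),int(v)) for a,b,v in pts])
    x,G=grid(f,A,yaw,182); T=[]
    for xi in np.arange(8,14,.5): r=G[np.argmin(abs(x-xi))]; i=np.argmin(np.where(abs(x)<9.5,r,999)); T.append((float(xi),round(float(x[i]),2),int(r[i])))
    print(' rim pts',T)
    K,E=cal(f); g=cv2.imread('pics/'+f,0); y=np.arange(-16,16.1,.25); L=[]
    # thimble side on plane facing camera: lateral profile at r=13.5cos
    for z in(176,170,164): 
        t=np.radians(yaw); w=np.c_[np.array(A)+np.c_[np.sqrt(np.maximum(13.5**2-y**2,0)),y]@rot(t).T,np.full(len(y),z)]; q=P(f,w).astype(np.float32); r=cv2.remap(g,q[None,:,0],q[None,:,1],1)[0].astype(float)
        L.append(r)
    r=np.mean(L,0); i=np.argmin(np.where(abs(y)<10,r,999)); print(' side y',y[i],'profile',r[::4].astype(int).tolist())
import sys
an('w7.png',np.array([657.3,-119.5]),-142.9); an('w8.png',np.array([656.65,-120.97]),61.25)
E
python3 slip2.py
```

```text
w7.png cap line pts (x:y,val)
[(np.float64(0.0), -1.0, 81), (np.float64(1.0), -1.0, 48), (np.float64(2.0), -1.5, 51), (np.float64(3.0), -2.25, 51), (np.float64(4.0), -2.75, 50), (np.float64(5.0), -3.25, 48), (np.float64(6.0), -3.75, 50), (np.float64(7.0), -4.0, 51), (np.float64(8.0), -8.75, 54), (np.float64(9.0), -8.75, 53)]
 rim pts [(8.0, 0.25, 82), (8.5, 0.25, 121), (9.0, -5.25, 105), (9.5, 9.25, 87), (10.0, 9.25, 69), (10.5, 9.25, 62), (11.0, 9.25, 62), (11.5, 9.25, 62), (12.0, -6.75, 53), (12.5, -6.75, 44), (13.0, -6.5, 39), (13.5, -6.25, 36)]
 side y -6.5 profile [74, 75, 125, 93, 76, 71, 78, 65, 75, 46, 49, 87, 71, 77, 98, 75, 87, 107, 78, 97, 112, 75, 89, 79, 68, 76, 72, 89, 155, 228, 238, 245, 244]
w8.png cap line pts (x:y,val)
[(np.float64(0.0), -8.75, 60), (np.float64(1.0), -8.75, 89), (np.float64(2.0), 0.0, 109), (np.float64(3.0), 0.25, 51), (np.float64(4.0), 0.0, 50), (np.float64(5.0), -0.5, 51), (np.float64(6.0), -1.0, 50), (np.float64(7.0), -1.5, 51), (np.float64(8.0), -2.25, 50), (np.float64(9.0), -8.75, 48)]
 rim pts [(8.0, 4.25, 61), (8.5, 4.25, 61), (9.0, 4.25, 61), (9.5, -1.25, 61), (10.0, 1.25, 66), (10.5, 1.25, 93), (11.0, -9.25, 135), (11.5, -9.25, 116), (12.0, -9.25, 97), (12.5, 3.0, 57), (13.0, 3.25, 46), (13.5, 3.25, 45)]
 side y 3.75 profile [59, 59, 60, 73, 75, 78, 82, 103, 91, 108, 103, 93, 123, 113, 103, 123, 113, 100, 124, 90, 43, 108, 114, 105, 121, 116, 118, 123, 117, 89, 57, 59, 58]
```

Line directions give cap -28° and thimble about +9° to +15°, so the slip is 36–43°. That matches the two torque drops in joint 6's log, meaning about 2 clicks. One more 8° step puts it at roughly 2.2–2.6 clicks, and then I re-measure.

Emit:
{"name": "step_arm", "arguments": {
  "targets": [
    [[0,0,0,0,0,-1,0],[0,0,0,0,0,-1,0],[0,0,0,0,0,0,0],[0,0,0,0,0,0,0],[0,0,0,0,0,0,0]]
  ]
}}

```text
t: 24.35
ee_pos: [657.0, -121.0, 371.1]
orientation: [-2.807, -1.407, 0.005]
ft_force: [-6.5, -1.8, 4.7]
width: 19.3
grasp_force: 30.0
```

```bash
python3 slip.py w9.png; sed -i '$d' slip2.py; cat >> slip2.py <<'E'
o=readout.get_obs(); M=Ro.from_rotvec(o['orientation']).as_matrix(); an('w9.png',(o['ee_pos']+163*M[:,2])[:2],np.degrees(np.arctan2(M[1,0],M[0,0])))
E
python3 slip2.py
```

```text
t 24.35 p [ 657.  -121.   371.1] yaw 53.25 zax [-3.5e-03  6.0e-04 -1.0e+00] F [-6.52 -1.75  4.72] M [-4.110e-01  1.266e+00 -1.000e-03] w 19.3 g 30.0 q6 0.442
j6 0.013
w9.png [ 656.44368559 -120.85428395] 53.2476689349335 [321. 332.] [321. 297.]
side [81, 85, 87, 88, 88, 86, 81, 79, 80, 78, 80, 93, 91, 82, 99, 104, 83, 99, 114, 95, 94, 114, 101, 87, 108, 94, 51, 67, 101, 94, 89, 99, 104, 101, 99, 99, 96, 91, 86, 83, 82]
rim [49, 49, 49, 50, 56, 70, 98, 135, 153, 153, 155, 157, 157, 157, 159, 162, 162, 163, 164, 163, 160, 159, 159, 159, 145, 120, 138, 158, 158, 155, 155, 157, 153, 148, 134, 109, 80, 54, 45, 45, 44]
captop [142, 142, 143, 144, 146, 148, 149, 149, 148, 147, 146, 146, 146, 146, 141, 117, 82, 64, 73, 93, 110, 123, 131, 138, 143, 145, 147, 147, 147, 147, 147, 147, 147, 147, 146, 146, 147, 147, 146, 146, 145]
capside [49, 50, 53, 56, 61, 65, 70, 75, 83, 86, 80, 78, 90, 94, 82, 85, 102, 99, 84, 93, 110, 103, 89, 99, 109, 97, 86, 95, 106, 101, 92, 92, 96, 96, 92, 91, 93, 95, 97, 100, 102]
w9.png cap line pts (x:y,val)
[(np.float64(0.0), -8.75, 59), (np.float64(1.0), -8.75, 87), (np.float64(2.0), 0.0, 103), (np.float64(3.0), 0.25, 50), (np.float64(4.0), -0.25, 50), (np.float64(5.0), -0.75, 50), (np.float64(6.0), -1.0, 50), (np.float64(7.0), -1.5, 50), (np.float64(8.0), -2.0, 48), (np.float64(9.0), -8.75, 47)]
 rim pts [(8.0, -1.25, 58), (8.5, 4.25, 59), (9.0, -1.25, 58), (9.5, -1.25, 60), (10.0, 1.25, 69), (10.5, 1.25, 100), (11.0, -9.25, 121), (11.5, 4.5, 94), (12.0, 4.5, 49), (12.5, 4.75, 44), (13.0, 4.75, 46), (13.5, 5.0, 43)]
 side y 5.75 profile [58, 58, 59, 72, 77, 76, 84, 79, 97, 98, 90, 114, 95, 98, 123, 110, 105, 123, 107, 101, 122, 71, 53, 114, 106, 109, 119, 118, 123, 89, 55, 55, 55]
```

The thimble line moved a full 8° relative to the cap, so the thimble is standing still while the clutch slips. Slip is now about 43–52°, or 2.2–2.6 clicks. A final 2° for margin, relieve the side load, then let go and rise.

Emit:
{"name": "step_arm", "arguments": {
  "targets": [
    [[-0.02,-0.006,0.008,0,0,-0.5,0],[0,0,0,0,0,0,0],[0,0,0,0,0,0,0],[0,0,0,0,0,0,0],[0,0,0,0,0,0,0]]
  ]
}}

```text
t: 25.02
ee_pos: [656.5, -121.1, 371.2]
orientation: [-2.833, -1.355, 0.002]
ft_force: [-4.4, 1.2, -3.4]
width: 19.9
grasp_force: 30.0
```

```bash
python3 slip.py w10.png | head -2
```

```text
t 25.02 p [ 656.5 -121.1  371.2] yaw 51.12 zax [-1.9e-03  7.0e-04 -1.0e+00] F [-4.38  1.16 -3.41] M [0.103 1.006 0.024] w 19.9 g 30.0 q6 0.478
j6 0.028
```

Emit:
{"name": "step_arm", "arguments": {
  "targets": [
    [[0,0,0,0,0,0,0.5],[0,0,0,0,0,0,0.5],[0,0,0,0,0,0,0.5],[0,0,0,0,0,0,0.5],[0,0,0,0,0,0,0.5]]
  ]
}}

```text
t: 25.7
ee_pos: [657.0, -121.4, 372.0]
orientation: [2.834, 1.355, 0.001]
ft_force: [0.7, -0.4, 0.3]
width: 43.7
grasp_force: 0.0
```

Emit:
{"name": "step_arm", "arguments": {
  "targets": [
    [[0,0,0.2,0,0,0,0.5],[0,0,0.4,0,0,0,0.5],[0,0,0.32,0,0,0,0.5],[0,0,0,0,0,0,0.5],[0,0,0,0,0,0,0.5]]
  ]
}}

```text
t: 26.32
ee_pos: [656.7, -121.3, 417.9]
orientation: [-2.834, -1.355, 0.0]
ft_force: [0.4, -0.4, -0.1]
width: 44.0
grasp_force: 0.0
```

```bash
sed -i '$d' slip2.py; cat >> slip2.py <<'E'
o=st(); save('wrist','w11.png'); M=Ro.from_rotvec(o['orientation']).as_matrix(); yaw=np.degrees(np.arctan2(M[1,0],M[0,0])); A=(o['ee_pos']+163*M[:,2])[:2]; an('w11.png',A,yaw)
from slip import prof
for d in(0,1.5): print('offset',d); prof('w11.png',A+rot(np.radians(yaw))@[0,d],yaw,0)
E
python3 slip2.py
```

```text
t 26.32 p [ 656.7 -121.3  417.9] yaw 51.1 zax [-0.  0. -1.] F [ 0.35 -0.36 -0.14] M [-0.112  0.144  0.042] w 44.0 g 0.0 q6 0.478
w11.png cap line pts (x:y,val)
[(np.float64(0.0), -8.75, 83), (np.float64(1.0), -8.75, 84), (np.float64(2.0), -8.75, 88), (np.float64(3.0), 0.75, 54), (np.float64(4.0), 0.5, 44), (np.float64(5.0), 0.0, 42), (np.float64(6.0), -0.5, 41), (np.float64(7.0), -1.0, 43), (np.float64(8.0), -1.5, 45), (np.float64(9.0), -2.0, 46)]
 rim pts [(8.0, -0.75, 60), (8.5, -3.25, 60), (9.0, -0.75, 61), (9.5, -0.75, 61), (10.0, 2.0, 63), (10.5, 2.0, 72), (11.0, 1.75, 101), (11.5, -9.25, 84), (12.0, -9.25, 66), (12.5, 5.5, 57), (13.0, -9.25, 57), (13.5, 6.0, 57)]
 side y 6.5 profile [147, 146, 144, 133, 104, 82, 75, 84, 84, 102, 106, 101, 118, 109, 111, 128, 122, 120, 131, 122, 119, 123, 74, 75, 126, 133, 141, 148, 155, 158, 158, 177, 210]
offset 0
side [133, 131, 127, 121, 113, 106, 98, 90, 82, 80, 79, 79, 91, 96, 88, 98, 107, 94, 100, 115, 106, 103, 117, 111, 99, 109, 97, 65, 71, 99, 109, 108, 112, 118, 123, 126, 130, 135, 141, 147, 152]
rim [218, 227, 225, 211, 196, 169, 156
[... 689 characters left out ...]
01, 112, 114, 98, 101, 103, 68, 60, 88, 95, 91, 96, 98, 94, 91, 90, 92, 101, 115, 131, 142, 149]
rim [242, 242, 234, 213, 170, 151, 147, 145, 147, 145, 143, 146, 147, 146, 148, 153, 153, 150, 154, 153, 149, 151, 154, 145, 117, 121, 150, 155, 155, 157, 157, 157, 156, 157, 158, 157, 157, 157, 158, 161, 160]
captop [145, 145, 146, 148, 150, 152, 152, 151, 150, 149, 149, 147, 140, 119, 85, 60, 62, 86, 111, 128, 139, 145, 148, 150, 150, 150, 150, 150, 150, 150, 150, 150, 150, 150, 150, 150, 150, 150, 150, 149, 148]
capside [107, 104, 101, 97, 96, 96, 97, 97, 93, 92, 97, 101, 96, 88, 92, 99, 98, 93, 104, 111, 103, 100, 109, 108, 96, 95, 103, 103, 96, 93, 93, 89, 86, 84, 85, 86, 87, 89, 91, 92, 92]
```

```bash
python3 - <<'E'
from m import *
def smp(g,f,A,yaw,r,z,ph):
    a=np.radians(yaw+ph); q=P(f,np.c_[A[0]+r*np.cos(a),A[1]+r*np.sin(a),np.full(len(a),z)]).astype(np.float32); return cv2.remap(g,q[None,:,0],q[None,:,1],1)[0]
ph=np.arange(-75,75,.5)
def pk(p):
    b=cv2.GaussianBlur(p[None],(0,0),20)[0]-p; i=np.argmax(np.where(abs(ph)<50,b,-9)); s=slice(max(i-8,0),i+9); w=np.clip(b[s],0,None); return round(float((ph[s]*w).sum()/w.sum()),1)
for f,T,yaw in(('w7.png',[657.3,-118.0],-142.9),('w11.png',[656.7,-121.3],51.1)):
    g=cv2.imread('pics/'+f,0).astype(np.float32)
    for dx in(0,1,2,3):
      for dy in(.5,1,1.5,2):
        A=np.array(T)+rot(np.radians(yaw))@[dx,dy-(1.5 if f=='w7.png' else 0)]
        cr=[pk(smp(g,f,A,yaw,r,215,ph)) for r in(4,6,8)]; s=pk(np.mean([smp(g,f,A,yaw,13.5,z,ph) for z in range(156,180,3)],0)); rm=pk(np.mean([smp(g,f,A,yaw,r,182,ph) for r in(11.7,12.5,13)],0))
        if np.ptp(cr)<4: print(f,dx,dy,'cap',cr,'side',s,'rim',rm)
E
```

```text
w7.png 0 1.5 cap [-16.2, -18.3, -19.1] side -23.3 rim -22.2
w7.png 1 1 cap [-15.7, -19.0, -18.6] side -20.6 rim -22.2
w7.png 1 2 cap [-24.8, -25.7, -25.7] side -25.4 rim -26.4
w7.png 2 1.5 cap [-24.4, -25.3, -28.3] side -22.6 rim -25.7
w7.png 2 2 cap [-32.1, -30.1, -29.6] side -25.0 rim -28.1
w11.png 1 1.5 cap [-23.2, -22.5, -23.5] side 22.3 rim 19.2
w11.png 1 2 cap [-24.8, -25.8, -26.4] side 20.0 rim 17.2
w11.png 2 1 cap [-22.7, -23.6, -24.0] side 24.3 rim 23.1
w11.png 2 1.5 cap [-24.3, -26.7, -26.3] side 21.9 rim 20.8
w11.png 2 2 cap [-32.2, -30.3, -29.6] side 19.5 rim 18.8
w11.png 3 0.5 cap [-21.8, -23.2, -21.4] side 26.2 rim 26.8
w11.png 3 1 cap [-23.5, -27.3, -25.5] side 23.7 rim 24.9
w11.png 3 1.5 cap [-31.3, -30.3, -29.2] side 21.3 rim 22.6
```

Slip after release is about 47° (0.83 rad, 2.4 clicks). I'll clear the hand, check that the bracket hasn't shifted, and hand in.

Emit:
{"name": "step_arm", "arguments": {
  "targets": [
    [[0,0,0.4,0,0,0,0.5],[0,0,0.6,0,0,0,0.5],[0,0,0.3,0,0,0,0.5],[0,0,0,0,0,0,0.5],[0,0,0,0,0,0,0.5]]
  ]
}}

```text
t: 27.0
ee_pos: [656.7, -121.3, 481.9]
orientation: [-2.834, -1.355, 0.002]
ft_force: [0.3, 0.5, -0.1]
width: 43.5
grasp_force: 0.0
```

```bash
python3 - <<'E'
from m import *
st(); save('scene','s12.png')
for f in('s6.png','s12.png'):
    h=cv2.cvtColor(cv2.imread('pics/'+f),cv2.COLOR_BGR2HSV); m=cv2.inRange(h,(18,110,60),(36,255,255)); n,l,s,c=cv2.connectedComponentsWithStats(m)
    print(f,[(s[i,4].item(),c[i].round(1).tolist()) for i in range(1,n) if s[i,4]>25 and 220<c[i][0]<420 and 220<c[i][1]<340])
print(ctrl.close_job())
E
```

```text
t 27.0 p [ 656.7 -121.3  481.9] yaw 51.1 zax [-1.4e-03  3.0e-04 -1.0e+00] F [ 0.31  0.54 -0.13] M [-0.094  0.084  0.018] w 43.5 g 0.0 q6 0.478
s6.png [(328, [367.2, 258.4]), (152, [255.3, 297.7]), (175, [282.8, 318.1])]
s12.png [(312, [367.2, 258.5]), (150, [255.3, 297.6]), (171, [282.7, 318.1])]
the job is handed in; nothing more can be done
None
```

The job is handed in at 27 s: the bracket's boss is home in the V-block and nipped by the spindle after about 2.4 clutch clicks, turned by the cap only, with the gripper clear; nothing else on the bench was touched.

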